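# Turn the sample carousel to the reader and start the reading

## Task

Push an arm of the four-armed carousel with one fingertip and turn it until the tall vial stands still, centred in front of the reader's window; then press the start key on top of the reader fully down and let it go. Only push: grasp and lift nothing, keep off both vials, do not press the key before the vial is in place, and leave the tube rack, the jar and the beaker alone.

Things in the scene. Friction and masses are not known exactly. Their poses are not given: they have to be found in the camera images.
- reader: White fixed bench reader, 160 x 140 mm, 85 mm tall, with a low round foot (70 mm radius, 15 mm tall) that carries the carousel. Origin: on the carousel's upright axis, at bench height; own +y points to the reader, whose upright front face is 128 mm from the axis, with a dark window 26 mm wide in its middle; a black line on top marks the window's middle.
- carousel: Aluminium carousel on the reader's foot, turning either way without end stops about its upright axis; origin on the axis at bench height. Hub radius 24 mm, top 72 mm above the bench. Four level arms along its own +x, +y, -x, -y; the tall vial stands in the cup of the +x arm, the short one in that of -x, the others are empty. About 0.08 N m of friction; it stays where it is left.
- spoke_point (a point): Point in the middle of the carousel's +x arm, 62 mm from the axis, 53 mm above the bench. All four arms are alike: a bar 12 mm wide, 45 to 61 mm above the bench, from the hub to 85 mm from the axis. A push of about 1.5 N here turns the carousel. Between the arms is free space down to the foot (15 mm above the bench).
- cup_point (a point): Centre of the inner floor of the cup on the +x arm, 100 mm from the axis, 43 mm above the bench. All four cups: grey, round, outer radius 18 mm, 40 to 62 mm above the bench.
- tall_vial: Loose capped glass vial, 26 mm across and 50 mm tall, standing in a carousel cup with 1.5 mm play; its foot is 43 mm and its cap's top 93 mm above the bench. Origin: centre of its underside, z up. Not to be touched.
- short_vial: Loose capped glass vial, 26 mm across and 30 mm tall, in the cup across from the tall one; its top is 73 mm above the bench. Origin: centre of its underside. Not to be touched.
- read_point (a point): Where the underside centre of the tall vial belongs: 100 mm from the carousel axis on the reader's own +y axis, 43 mm above the bench, 28 mm in front of the window.
- start_key_top (a point): Centre of the top of the start key, a round white key of 14 mm radius in a grey housing on the reader's top; it is pressed straight down.
- start_key (a joint): Travel of the start key: 0 up, 0.006 m fully down; a spring brings it back; fully down takes about 5 N.
- tube_rack: Bystander: loose grey rack 55 x 110 mm with five blue-capped tubes, 76 mm tall. Origin: centre of its underside.
- jar: Bystander: loose jar with a blue cap, 50 mm across, 70 mm tall. Origin: centre of its underside.
- beaker: Bystander: loose open glass beaker, 66 mm across, 85 mm tall. Origin: centre of its underside.

How it is judged:
By the outcome, as a careful person would: the job done as asked, in the order asked, and still so for the second after the job is handed in, with the robot touching nothing.
It also fails if it takes over 67 s, if anything falls off the work surface, if the arm or the gripper's body presses on something with over 40 N, if the wrist force passes 120 N, or if a joint passes its speed limit or range.

## Robot

A 6-joint arm with a two-finger parallel gripper is mounted at the origin on the work surface. World frame = base frame: x ahead of the robot, y to its left, z up, the work surface at z = 0. Lengths are in m, angles in degrees, forces in N, time in s.
With the tool pointing down it reaches from about 0.3 to 0.75 m from the base axis. Payload 8.5 kg.
Tool frame: the origin (TCP) lies midway between the tips of the shut fingers; the grasp point (between the pads) lies 19 mm behind it (env.grasp_offset is the distance from the TCP to the grasp point, in m); z points along the fingers, y is the line along which they close (so a half turn about z gives the same grasp; the last joint's range is limited). The gripper opens to 85 mm and grips with 20 to 120 N. Pads are 22 mm wide; open, the fingers measure 114 mm over their backs; the gripper's body (76 mm by 85 mm) begins 54 mm behind the grasp point. The pads swing forward as they close: fully open they stand 13 mm farther back than shut.
Start: joints at [-84.299, 21.807, 74.336, -0, 83.858, -12.336], TCP at [0.17, -0.523, 0.231] pointing down, gripper open.
Joint ranges: [-178.18, 178.18], [-50.72, 133.34], [12.68, 142.11], [-81.47, 261.47], [9.98, 163.14], [-165.26, 165.26]. Speed limits (degrees/s): [136.94, 136.94, 180, 180, 180, 180].

## Interface

Orientations are given as a 3x3 rotation matrix whose columns are the frame's x, y, z axes.
In Python, from rig import env gives the robot as it stands.
- The arm moves only by the tool servo_tool, never from a script. Its argument "deltas" is text: rows parted by semicolons, each of 7 numbers parted by spaces: the opening, from 0 (shut) to 1 (fully open), then the shift along the tool's x, y, z in mm, then the turn, a rotation vector about the tool's x, y, z in rad. A call has 1 to 8 rows; each row shifts and turns the commanded pose from where the row before left it, along the tool's axes as they then stand; what a row does not reach is not made up. A row lasts 1/12 s, in which the tool goes at most 41.7 mm and 7.16 degrees, less where a joint would pass 70% of its speed; a pose out of reach is approached as far as the arm can. A call is refused whole if a number of a shift passes 41.7 or a number of a turn 0.125, either way. A call with a gripper value outside its range is refused whole. The fingers move at their own pace and stop on an object; "newtons" is the grip in N (left out, the last holds). Time passes only in rows, so rows that do not move let the fingers close. It gives the time, the measured TCP pose, the force, the opening and the grip force at its end, in the units of the state.
- env.observe(): the state, without advancing time (a new reading comes with each control period).
- env.get_image(name): name is "side" or "top"; returns a dict with "img" (400x640x3 uint8, red, green, blue), "depth" (400x640 float32, m along the optical axis (not along the pixel's ray), 0 where there is no reading), "camera_matrix" (3x3 intrinsics, pixels), "world_to_cam" (4x4, takes a point from world to camera coordinates). Camera axes: x right, y down, z forward; pixel columns grow to the right and rows downward; lengths in m; the calibration is good to about 2 mm. A picture is of the moment at which its call begins.
- env.close_job(): hands the job in; it is judged then, once.
Trained networks look in a picture, given as the dict that the camera call returned (one of the last four; its "shot" number tells which), for a name from the list of things; names that differ only in an ending like _2 or _b are one class to them, and where a whole thing is asked for, a point or a joint stands for the part that bears it (a point fixed in the world has none). Each returns a list of dicts, best first, with "conf" (0 to 1); they miss things now and then, are a little off and sometimes report something else, mostly with a low value. They report only what shows in the picture. A call takes as long as a camera call.
- env.spot_in(name, picture): "bbox" ([centre column, centre row, width, height] in pixels, round what is visible of it).
- env.spot_point(name, picture): "uv" ([column, row] in pixels: a listed point, or the origin of a listed thing).
The state is a dict: "time_s": time; "q": joint angles; "qvel": joint speeds; "joint_efforts": joint torques, N m; "position": TCP position; "tool_rot": TCP orientation; "ft_force": force on the tool from outside, world axes, zero at the start; "wrist_torque": the same for the moment, N m; "grip_width": finger opening in m; "gripper_force": force on a finger pad.
Only numpy, scipy, OpenCV 4.12 (cv2) and the standard library are available. Lean on these libraries where they do the work, as an engineer would, in place of code of your own. Each camera call takes 0.05 s, during which the arm holds its last target. There are 200 camera calls.

## Working session

There is one attempt and no reset: what is moved stays moved. The work goes in short steps, Python scripts to look and compute and a tool call to move; the robot and the scene stay as the last step left them, time stands still between calls to the robot, and variables do not carry over. Pictures are saved under pics/ and viewed, at most 10 in all, crops included, and the job is handed in when it is done.

Besides the shell and the picture viewer there is one more tool, called after "Request:" as a command line: name --argument value ..., lists and objects as JSON in quotes. servo_tool: Moves the arm, as the interface text tells. Its arguments: {"type":"object","properties":{"deltas":{"type":"string"},"newtons":{"type":"number"}},"required":["deltas"]}

```bash
mkdir -p pics
cat > h.py <<'E'
import numpy as np, cv2
from rig import env
def world(p,uv,z=None):
    K=p["camera_matrix"];T=p["world_to_cam"];R=T[:3,:3];t=T[:3,3]
    d=R.T@(np.linalg.inv(K)@[uv[0],uv[1],1]);c=-R.T@t
    if z is None:
        D=np.median(p["depth"][int(uv[1])-1:int(uv[1])+2,int(uv[0])-1:int(uv[0])+2]);return c+d*D
    return c+d*(z-c[2])/d[2]
def save(p,n): cv2.imwrite("pics/"+n,p["img"][:,:,::-1])
E
python3 - <<'E'
from h import *
np.set_printoptions(precision=4,suppress=True)
Z=dict(reader=0,carousel=0,spoke_point=.053,cup_point=.043,tall_vial=.043,short_vial=.043,read_point=.043,start_key_top=None,tube_rack=0,jar=0,beaker=0)
for c in ("top","side"):
    p=env.get_image(c);save(p,c+"0.png")
    print(c, -p["world_to_cam"][:3,:3].T@p["world_to_cam"][:3,3])
    for n,z in Z.items():
        for r in env.spot_point(n,p)[:2]: print(n,np.round(r["uv"],1),round(r["conf"],2),world(p,r["uv"],z))
o=env.observe();print(o["time_s"],o["tool_rot"],o["position"])
E
```

```text
top [0.4664 0.1249 0.8005]
reader [364.6 229.2] 0.61 [0.5705 0.0314 0.    ]
carousel [357.  230.5] 0.75 [0.5682 0.0466 0.    ]
cup_point [330.1 185.4] 0.58 [0.6507 0.0994 0.043 ]
tall_vial [333.5 188.1] 0.58 [0.6453 0.093  0.043 ]
tall_vial [330.1 187. ] 0.49 [0.6476 0.0995 0.043 ]
short_vial [399.3 268.1] 0.5 [ 0.4911 -0.0252  0.043 ]
read_point [418.9 226.2] 0.89 [ 0.5686 -0.0668  0.043 ]
read_point [268.4 260.3] 0.29 [0.5105 0.2166 0.043 ]
start_key_top [481.3 241.3] 0.47 [ 0.5317 -0.1571  0.107 ]
tube_rack [255.3 215. ] 0.81 [0.6031 0.2483 0.    ]
jar [266.4 258.7] 0.58 [0.5162 0.2257 0.    ]
jar [400.3 270.9] 0.37 [ 0.4871 -0.0354  0.    ]
beaker [429.2 163.7] 0.95 [ 0.7038 -0.1074  0.    ]
side [0.4853 0.8921 0.5774]
reader [346.7 218.1] 0.56 [0.5689 0.0308 0.    ]
carousel [348.3 225.6] 0.83 [0.563  0.0566 0.    ]
carousel [300.7 215.5] 0.49 [0.6617 0.0331 0.    ]
spoke_point [323.5 206.4] 0.94 [0.6085 0.076  0.053 ]
cup_point [302.3 215.5] 0.62 [0.6456 0.0967 0.043 ]
cup_point [322.2 206.7] 0.54 [0.6132 0.0618 0.043 ]
tall_vial [298.3 217.4] 0.59 [0.6519 0.1039 0.043 ]
short_vial [388.5 187.5] 0.66 [ 0.4906 -0.0264  0.043 ]
read_point [354.2 179.9] 0.96 [ 0.5622 -0.0491  0.043 ]
start_key_top [372.6 130.3] 0.41 [ 0.5337 -0.1628  0.1055]
tube_rack [311.4 289.7] 0.87 [0.6044 0.2501 0.    ]
tube_rack [292.  175.8] 0.53 [ 0.711  -0.1267  0.    ]
jar [370.7 285.4] 0.94 [0.5082 0.2264 0.    ]
beaker [295.9 175.4] 0.59 [ 0.7024 -0.1296  0.    ]
1.2 [[ 0.9509  0.3096  0.    ]
 [ 0.3096 -0.9509 -0.    ]
 [ 0.      0.     -1.    ]] [ 0.1703 -0.523   0.2313]
```

View pics/top0.png

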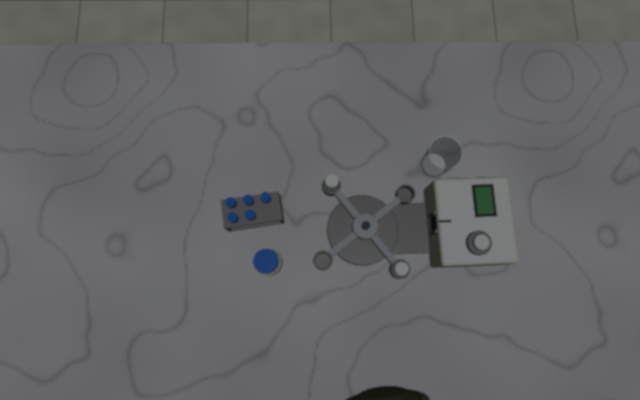

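View pics/side0.png

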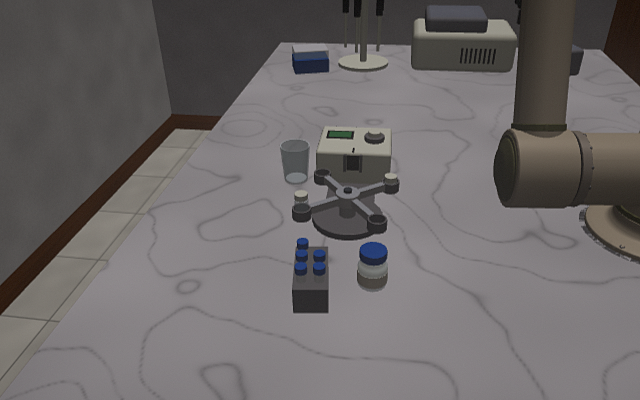

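The top view shows the hub at about (365,226), the tall vial at (332,184) upper left, the short vial at (400,268), the reader on the right with its line at (445,221) and the key at (481,242). The beaker is near (440,158). Next I measure these precisely.

Run:
```python
from h import *
np.set_printoptions(precision=4,suppress=True)
p=env.get_image("top")
c=p["img"][150:280,310:525];cv2.imwrite("pics/crop.png",cv2.resize(cv2.convertScaleAbs(c[:,:,::-1],alpha=1.6),None,fx=3.7,fy=3.7,interpolation=cv2.INTER_CUBIC))
# depth-based: reader top cloud
v,u=np.mgrid[150:280,310:525];D=p["depth"][150:280,310:525]
K=p["camera_matrix"];T=p["world_to_cam"]
P=np.stack([(u-K[0,2])/K[0,0]*D,(v-K[1,2])/K[1,1]*D,D],-1);W=(P-T[:3,3])@T[:3,:3]
m=(abs(W[...,2]-.085)<.006)&(W[...,1]<-.06)&(W[...,0]<.66)
r=cv2.minAreaRect(W[m][:,:2].astype(np.float32)*1000);print("reader",r,cv2.boxPoints(r),W[m][:,2].mean())
m=(abs(W[...,2]-.072)<.005)&(abs(W[...,0]-.573)<.035)&(abs(W[...,1]-.035)<.035)
q=W[m];print("hub",len(q),(q.max(0)+q.min(0))/2,q.mean(0))
for n,z,x,y in(("tall",.093,.65,.095),("short",.073,.49,-.025)):
    m=(abs(W[...,2]-z)<.006)&(np.hypot(W[...,0]-x,W[...,1]-y)<.03);q=W[m];print(n,len(q),q.mean(0),(q.max(0)+q.min(0))/2)
m=(W[...,2]>.093)&(W[...,1]<-.1);q=W[m];print("key",len(q),q.mean(0),q.max(0),q.min(0))
for x,y in((.632,-.035),(.50,.1)):
    m=(W[...,2]>.038)&(W[...,2]<.07)&(np.hypot(W[...,0]-x,W[...,1]-y)<.022);q=W[m];print("cup",len(q),q.mean(0),(q.max(0)+q.min(0))/2)
```

```text
reader ((572.6522216796875, -156.390380859375), (159.6646270751953, 144.75637817382812), 0.9259563684463501) [[ 491.6606  -85.3118]
 [ 494.     -230.0492]
 [ 653.6438 -227.469 ]
 [ 651.3044  -82.7315]] 0.0840869266679435
hub 85 [0.5669 0.0402 0.0705] [0.5684 0.0391 0.0701]
tall 142 [0.6472 0.0995 0.0916] [0.6478 0.1    0.0909]
short 155 [ 0.4894 -0.0218  0.0719] [ 0.4895 -0.0218  0.0712]
key 477 [ 0.5302 -0.1548  0.1002] [ 0.5515 -0.1351  0.1097] [ 0.509  -0.1781  0.093 ]
cup 317 [ 0.6298 -0.04    0.0503] [ 0.6292 -0.0379  0.0516]
cup 169 [0.5066 0.1095 0.0494] [0.5054 0.1068 0.051 ]
```

View pics/crop.png

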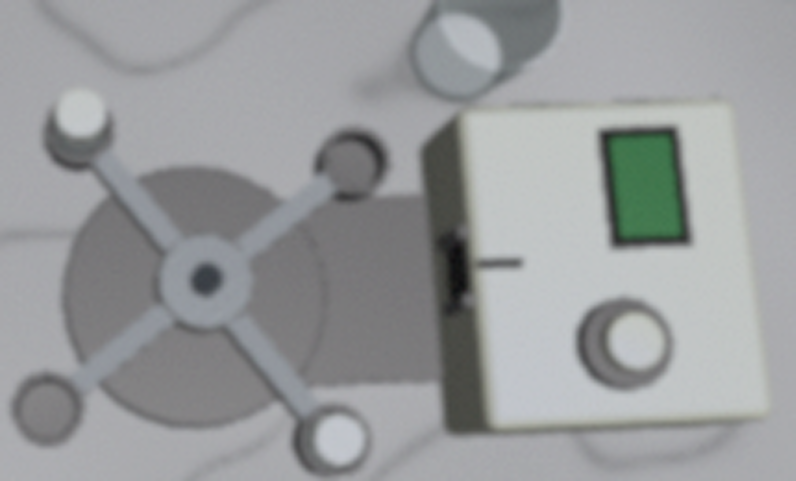

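Run:
```python
from h import *
np.set_printoptions(precision=4,suppress=True)
p=env.get_image("top")
print(p["world_to_cam"])
f=lambda a,b,z:world(p,((a+.5)/3.7-.5+310,(b+.5)/3.7-.5+150),z)
for n,a,b,z in(("c1",462,112,.085),("c2",488,428,.085),("c3",732,103,.085),("c4",770,415,.085),("line0",478,264,.085),("line1",522,262,.085),("hub",206,279,.072),("foot",195,297,.015),("tall",81,113,.093),("short",335,439,.073),("cupA",350,163,.062),("cupB",46,410,.062),("key",634,340,.105),("beakerrim",497,0,.085),("beakerbase",458,55,0)):
    print(n,f(a,b,z))
```

```text
[[-0.0221 -0.9995  0.0229  0.1168]
 [-0.9818  0.0173 -0.1893  0.6072]
 [ 0.1888 -0.0267 -0.9817  0.7011]
 [ 0.      0.      0.      1.    ]]
c1 [ 0.6477 -0.0903  0.085 ]
c2 [ 0.493  -0.0916  0.085 ]
c3 [ 0.6501 -0.2256  0.085 ]
c4 [ 0.4963 -0.2276  0.085 ]
line0 [ 0.5717 -0.0926  0.085 ]
line1 [ 0.5723 -0.1142  0.085 ]
hub [0.5687 0.0382 0.072 ]
foot [0.5672 0.0376 0.015 ]
tall [0.6481 0.0983 0.093 ]
short [ 0.4898 -0.0208  0.073 ]
cupA [ 0.6279 -0.0383  0.062 ]
cupB [0.5071 0.1177 0.062 ]
key [ 0.5315 -0.1573  0.105 ]
beakerrim [ 0.7052 -0.1122  0.085 ]
beakerbase [ 0.7019 -0.116   0.    ]
```

```bash
cat >> h.py <<'E'
AX=np.array([.5688,.0385])
def pose():
    o=env.observe();R=o["tool_rot"];return o["position"],np.arctan2(R[1,0],R[0,0])
def tip(th,r,s):
    t=np.radians(th);return AX+r*np.array([np.cos(t),np.sin(t)])+s*np.array([-np.sin(t),np.cos(t)])
def rows(p,psi,path,open=0):
    """path: (x,y,z,psi_deg) per row"""
    out=[];p=np.array(p,float)
    for x,y,z,a in path:
        d=np.array([x,y,z])-p;c,s=np.cos(psi),np.sin(psi)
        l=np.round(1000*np.array([c*d[0]+s*d[1],s*d[0]-c*d[1],-d[2]]),1)
        w=np.round((psi-np.radians(a)+np.pi)%(2*np.pi)-np.pi,3)
        out.append("%g %g %g %g 0 0 %g"%(open,*l,w))
        l=l/1000;p=p+[c*l[0]+s*l[1],s*l[0]-c*l[1],-l[2]];psi-=w
    for i in range(0,len(out),8):print("; ".join(out[i:i+8]))
E
python3 - <<'E'
from h import *
p,a=pose();g=np.r_[tip(127.3,.052,.032),.231];N=24
rows(p,a,[(*(p+(g-p)*min(1,k/(N-1))),np.degrees(a)+(127.3-np.degrees(a))*min(1,k/(N-1))) for k in range(1,N+1)])
E
```

```text
0 22 -19.5 0 0 0 -0.083; 0 23.5 -17.7 0 0 0 -0.083; 0 24.9 -15.6 0 0 0 -0.083; 0 26.1 -13.5 0.1 0 0 -0.083; 0 27.1 -11.3 -0 0 0 -0.083; 0 28 -9 -0 0 0 -0.082; 0 28.6 -6.7 -0 0 0 -0.083; 0 29.1 -4.3 0 0 0 -0.083
0 29.3 -1.8 0 0 0 -0.083; 0 29.4 0.6 0 0 0 -0.083; 0 29.3 3 0 0 0 -0.083; 0 28.9 5.4 0.1 0 0 -0.083; 0 28.3 7.8 -0 0 0 -0.083; 0 27.6 10.1 -0 0 0 -0.083; 0 26.7 12.4 0 0 0 -0.083; 0 25.5 14.5 0 0 0 -0.083
0 24.2 16.6 0 0 0 -0.083; 0 22.8 18.6 0 0 0 -0.082; 0 21.2 20.4 0.1 0 0 -0.083; 0 19.5 22 -0 0 0 -0.083; 0 17.5 23.6 -0 0 0 -0.083; 0 15.5 25 -0 0 0 -0.083; 0 13.4 26.2 0 0 0 -0.083; 0 0 -0 0 0 0 -0
```

Request:
servo_tool --deltas "0 22 -19.5 0 0 0 -0.083; 0 23.5 -17.7 0 0 0 -0.083; 0 24.9 -15.6 0 0 0 -0.083; 0 26.1 -13.5 0 0 0 -0.083; 0 27.1 -11.3 0 0 0 -0.083; 0 28 -9 0 0 0 -0.083; 0 28.6 -6.7 0 0 0 -0.083; 0 29.1 -4.3 0 0 0 -0.083"

```text
time_s: 1.97
position: [0.2894, -0.3187, 0.2314]
tool_rot: [[0.555, 0.832, 0.0], [0.832, -0.555, -0.0], [-0.0, 0.0, -1.0]]
ft_force: [0.9, 0.1, 0.1]
grip_width: 0.0
gripper_force: 0.0
```

Request:
servo_tool --deltas "0 29.3 -1.8 0 0 0 -0.083; 0 29.4 0.6 0 0 0 -0.083; 0 29.3 3 0 0 0 -0.083; 0 28.9 5.4 0 0 0 -0.083; 0 28.3 7.8 0 0 0 -0.083; 0 27.6 10.1 0 0 0 -0.083; 0 26.7 12.4 0 0 0 -0.083; 0 25.5 14.5 0 0 0 -0.083"

```text
time_s: 2.63
position: [0.4081, -0.1156, 0.2315]
tool_rot: [[-0.076, 0.997, 0.0], [0.997, 0.076, -0.0], [-0.0, 0.0, -1.0]]
ft_force: [0.1, -0.9, 0.6]
grip_width: -0.0002
gripper_force: 0.0
```

Request:
servo_tool --deltas "0 24.2 16.6 0 0 0 -0.083; 0 22.8 18.6 0 0 0 -0.082; 0 21.2 20.4 0 0 0 -0.083; 0 19.5 22 0 0 0 -0.083; 0 17.5 23.6 0 0 0 -0.083; 0 15.5 25 0 0 0 -0.083; 0 13.4 26.2 0 0 0 -0.083; 0 0 0 0 0 0 0"

```text
time_s: 3.3
position: [0.5129, 0.0642, 0.2311]
tool_rot: [[-0.613, 0.79, 0.001], [0.79, 0.613, 0.001], [0.0, 0.001, -1.0]]
ft_force: [-0.7, 0.0, -0.2]
grip_width: 0.0001
gripper_force: 0.0
```

Run:
```python
from h import *
p,a=pose();g=np.r_[tip(127.3,.052,.032),.048];print(p,np.degrees(a),g,env.observe()["q"])
N=9
rows(p,a,[(*(p+(g-p)*min(1,k/N)),127.3) for k in range(1,N+1)])
s=env.get_image("side");save(s,"s1.png")
```

```text
[0.51294213 0.06420461 0.23106092] 127.80344667540601 [0.51183345 0.06047299 0.048     ] [-6.03640541e+00  1.84753576e+01  7.95483231e+01  6.51241269e-02
  8.19424744e+01 -4.38489474e+01]
0 -0.3 -0.4 20.3 0 0 0.009; 0 -0.2 -0.3 20.4 0 0 -0; 0 -0.3 -0.4 20.3 0 0 -0; 0 -0.2 -0.3 20.4 0 0 -0; 0 -0.3 -0.3 20.3 0 0 -0; 0 -0.2 -0.4 20.3 0 0 -0; 0 -0.3 -0.3 20.4 0 0 -0; 0 -0.2 -0.4 20.3 0 0 -0
0 -0.3 -0.3 20.4 0 0 -0
```

View pics/s1.png

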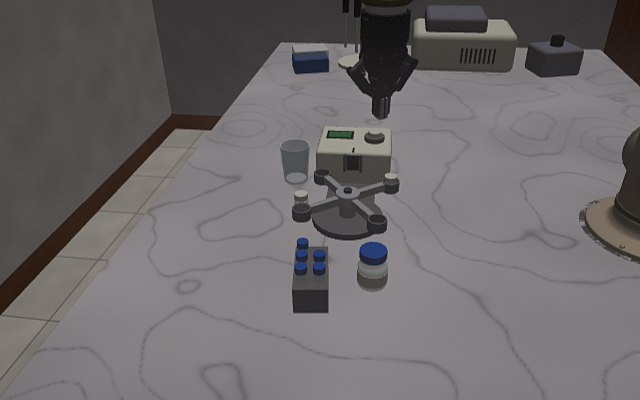

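The gripper is above the carousel, closed and clear, with the scene unchanged (vials at about (301,197) and (391,180)). Descending now.

Request:
servo_tool --deltas "0 -1 -1.4 20 0 0 0; 0 -1 -1.4 25 0 0 0; 0 -0.2 -0.3 25 0 0 0; 0 0 0 25 0 0 0; 0 0 0 25 0 0 0; 0 0 0 25 0 0 0; 0 0 0 20 0 0 0; 0 0 0 10 0 0 0"

```text
time_s: 4.02
position: [0.5089, 0.0564, 0.0542]
tool_rot: [[-0.605, 0.796, -0.003], [0.796, 0.605, 0.0], [0.002, -0.003, -1.0]]
ft_force: [-0.6, 0.5, 0.5]
grip_width: -0.0003
gripper_force: 0.0
```

Request:
servo_tool --deltas "0 0 0 8 0 0 0; 0 0 0 0 0 0 0; 0 0 0 0 0 0 0"

```text
time_s: 4.27
position: [0.5104, 0.0567, 0.0487]
tool_rot: [[-0.606, 0.795, 0.0], [0.795, 0.606, -0.0], [-0.0, 0.0, -1.0]]
ft_force: [0.2, 0.0, 0.9]
grip_width: 0.0001
gripper_force: 0.0
```

Run:
```python
from h import *
p,a=pose();print(p,np.degrees(a))
L=[(127.3,.032-.0015*k) for k in range(1,7)]+[(127.3-min(k,4)*k/4/1 if k<4 else 127.3-4-5*(k-4)+0,.023) for k in range(1,3)]
th=127.3;path=[(*tip(th,.052,.032-.0115*k/8),.048,th) for k in range(1,9)]
v=[1,2,3,4]+[5]*20
e=0
for d in v[:24]:
    th-=d
    path.append((*tip(th,.052,.0205),.048,th))
print(th);rows(p,a,path)
```

```text
[0.51040638 0.05670323 0.04868895] 127.30898946272286
17.299999999999997
0 2.1 4.9 0.7 0 0 0; 0 0 1.4 -0 0 0 0; 0 0 1.4 -0 0 0 0; 0 0 1.5 -0 0 0 0; 0 0 1.4 -0 0 0 0; 0 0 1.4 -0 0 0 0; 0 0 1.5 -0 0 0 0; 0 0 1.4 -0 0 0 0
0 0.4 0.9 -0 0 0 0.018; 0 0.7 1.9 -0 0 0 0.035; 0 1 2.7 -0 0 0 0.052; 0 1.3 3.7 -0 0 0 0.07; 0 1.6 4.6 -0 0 0 0.087; 0 1.6 4.6 -0 0 0 0.087; 0 1.5 4.6 -0 0 0 0.087; 0 1.6 4.6 -0 0 0 0.088
0 1.6 4.6 -0 0 0 0.087; 0 1.6 4.6 -0 0 0 0.087; 0 1.6 4.7 -0 0 0 0.088; 0 1.6 4.6 -0 0 0 0.087; 0 1.6 4.6 -0 0 0 0.087; 0 1.6 4.6 -0 0 0 0.087; 0 1.6 4.6 -0 0 0 0.088; 0 1.5 4.6 -0 0 0 0.087
0 1.6 4.6 -0 0 0 0.087; 0 1.6 4.6 -0 0 0 0.087; 0 1.6 4.6 -0 0 0 0.088; 0 1.6 4.6 -0 0 0 0.087; 0 1.6 4.7 -0 0 0 0.087; 0 1.6 4.6 -0 0 0 0.087; 0 1.6 4.6 -0 0 0 0.088; 0 1.6 4.6 -0 0 0 0.087
```

Request:
servo_tool --deltas "0 2.1 4.9 0 0 0 0; 0 0 1.4 0 0 0 0; 0 0 1.4 0 0 0 0; 0 0 1.5 0 0 0 0; 0 0 1.4 0 0 0 0; 0 0 1.4 0 0 0 0; 0 0 1.5 0 0 0 0; 0 0 1.4 0 0 0 0"

```text
time_s: 4.93
position: [0.521, 0.0679, 0.0483]
tool_rot: [[-0.607, 0.795, -0.0], [0.795, 0.607, 0.0], [0.0, -0.0, -1.0]]
ft_force: [0.2, 0.5, 0.1]
grip_width: -0.0002
gripper_force: 0.0
```

Request:
servo_tool --deltas "0 0.4 0.9 0 0 0 0.018; 0 0.7 1.9 0 0 0 0.035; 0 1 2.7 0 0 0 0.052; 0 1.3 3.7 0 0 0 0.07; 0 1.6 4.6 0 0 0 0.087; 0 1.6 4.6 0 0 0 0.087; 0 1.5 4.6 0 0 0 0.087; 0 1.6 4.6 0 0 0 0.087"

```text
time_s: 5.6
position: [0.5414, 0.088, 0.0482]
tool_rot: [[-0.124, 0.992, -0.001], [0.992, 0.124, -0.0], [-0.0, -0.001, -1.0]]
ft_force: [-1.2, -1.6, 0.5]
grip_width: -0.0004
gripper_force: 0.9
```

Run:
```python
from h import *
p,a=pose();print(p,np.degrees(a))
c=p[:2]-AX;R=np.array([[np.cos(a),np.sin(a)],[-np.sin(a),np.cos(a)]]);print(R@c)
t=env.get_image("top");save(t,"t2.png")
```

```text
[0.54141851 0.08798243 0.0482104 ] 97.09873663601597
[0.05248692 0.02105658]
```

View pics/t2.png

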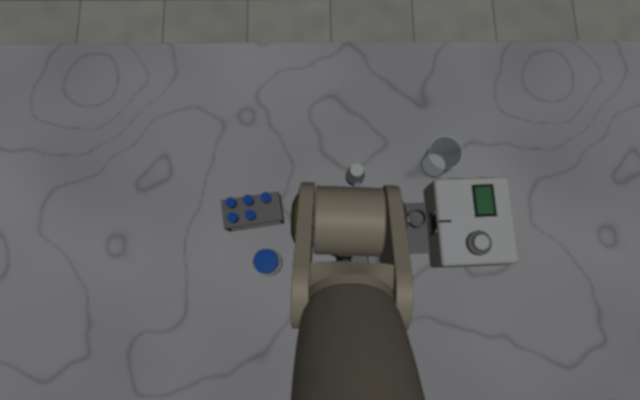

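The vial has moved to (356,172), as expected, so the push works. Continuing.

Request:
servo_tool --deltas "0 1.6 4.6 0 0 0 0.087; 0 1.6 4.6 0 0 0 0.087; 0 1.6 4.7 0 0 0 0.088; 0 1.6 4.6 0 0 0 0.087; 0 1.6 4.6 0 0 0 0.087; 0 1.6 4.6 0 0 0 0.087; 0 1.6 4.6 0 0 0 0.088; 0 1.5 4.6 0 0 0 0.087"

```text
time_s: 6.32
position: [0.5792, 0.0942, 0.0482]
tool_rot: [[0.541, 0.841, -0.001], [0.841, -0.541, 0.001], [-0.0, -0.001, -1.0]]
ft_force: [-0.6, 1.3, 1.2]
grip_width: 0.0004
gripper_force: 1.0
```

Request:
servo_tool --deltas "0 1.6 4.6 0 0 0 0.087; 0 1.6 4.6 0 0 0 0.087; 0 1.6 4.6 0 0 0 0.087; 0 1.6 4.6 0 0 0 0.087; 0 1.6 4.7 0 0 0 0.087; 0 1.3 3.7 0 0 0 0.07; 0 1 2.7 0 0 0 0.052; 0 0.7 1.9 0 0 0 0.035"

```text
time_s: 6.98
position: [0.6086, 0.0786, 0.0482]
tool_rot: [[0.918, 0.397, 0.0], [0.397, -0.918, 0.001], [0.0, -0.001, -1.0]]
ft_force: [-0.1, 2.1, -1.4]
grip_width: 0.0
gripper_force: 0.8
```

```bash
cat > m.py <<'E'
from h import *
import sys
p,a=pose();print(p,np.degrees(a))
c=p[:2]-AX;R=np.array([[np.cos(a),np.sin(a)],[-np.sin(a),np.cos(a)]]);print(R@c)
ims=[]
for c in("top","side"):
    t=env.get_image(c)
    for n,z in(("tall_vial",.043),("short_vial",.043),("cup_point",.043),("read_point",.043)):
        for r in env.spot_point(n,t)[:1]:
            w=world(t,r["uv"],z)[:2];print(c,n,np.round(r["uv"]),round(r["conf"],2),w,np.degrees(np.arctan2(*(w-AX)[::-1])))
    x0,y0=(340,150) if c=="top" else (280,110)
    ims.append(cv2.resize(t["img"][y0:y0+130,x0:x0+130],(400,400),interpolation=cv2.INTER_CUBIC))
cv2.imwrite("pics/"+sys.argv[1],cv2.convertScaleAbs(np.hstack(ims)[:,:,::-1],alpha=1.5))
E
python3 m.py m1.png
```

```text
[0.60857694 0.07861066 0.04822837] 23.399430954792354
[0.05243512 0.02101494]
top tall_vial [410. 201.] 0.56 [ 0.61771473 -0.05260299] -61.76789917236642
top cup_point [412. 206.] 0.5 [ 0.60732488 -0.05638987] -67.90305779262037
top read_point [419. 222.] 0.72 [ 0.57588519 -0.06722435] -86.16601531172356
side tall_vial [364. 231.] 0.54 [0.5283586  0.13284878] 113.20177515625952
side short_vial [366. 229.] 0.6 [0.5249136  0.12427748] 117.09568489469075
side cup_point [332. 178.] 0.76 [ 0.6087767  -0.05025976] -65.7535708431108
side read_point [351. 175.] 0.83 [ 0.57045878 -0.0678684 ] -89.10656434330373
```

View pics/m1.png

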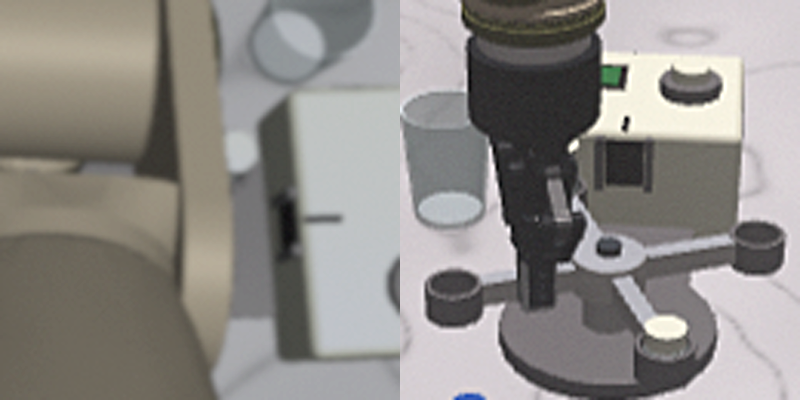

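The vial is at about -67° and still needs roughly 22°. I push 19°, then back off and measure.

Request:
servo_tool --deltas "0 0.6 1.9 0 0 0 0.035; 0 1 2.7 0 0 0 0.052; 0 1 2.7 0 0 0 0.052; 0 1 2.7 0 0 0 0.052; 0 1 2.7 0 0 0 0.052; 0 0.6 1.9 0 0 0 0.035; 0 0.6 1.9 0 0 0 0.035; 0 0.4 0.9 0 0 0 0.018"

```text
time_s: 8.15
position: [0.6191, 0.0634, 0.0484]
tool_rot: [[0.997, 0.077, 0.0], [0.077, -0.997, 0.0], [0.0, -0.0, -1.0]]
ft_force: [0.7, 2.1, -0.6]
grip_width: -0.0001
gripper_force: 0.8
```

Request:
servo_tool --deltas "0 0 0 0 0 0 0; 0 0 0 0 0 0 0"

```text
time_s: 8.32
position: [0.6189, 0.0633, 0.0483]
tool_rot: [[0.997, 0.08, -0.0], [0.08, -0.997, -0.0], [-0.0, 0.0, -1.0]]
ft_force: [0.2, -0.3, 0.2]
grip_width: 0.0002
gripper_force: 0.1
```

```bash
python3 m.py m2.png
```

```text
[0.61885635 0.06334563 0.04833203] 4.571705961636749
[0.05187745 0.02077675]
top short_vial [312. 234.] 0.56 [0.55752578 0.13527801] 96.6447600615422
top cup_point [433. 165.] 0.72 [ 0.68745041 -0.1028901 ] -49.99761504473789
top read_point [414. 223.] 0.69 [ 0.57413807 -0.05834575] -86.84508767310056
side tall_vial [344. 177.] 0.49 [ 0.5844101  -0.05793325] -80.80502412472133
side short_vial [351. 232.] 0.72 [0.55073479 0.13881696] 100.20848593061756
side cup_point [346. 180.] 0.79 [ 0.57821562 -0.04712126] -83.72449784758106
side read_point [348. 177.] 0.63 [ 0.57556194 -0.05986299] -86.06740049158851
```

View pics/m2.png

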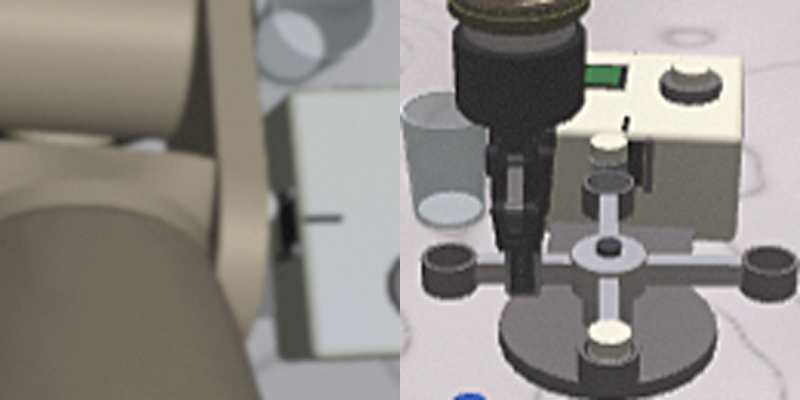

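Very near: the vial is at about -85°. I push another 3°, back off and rise so the top camera can see.

Request:
servo_tool --deltas "0 0.3 0.9 0 0 0 0.017; 0 0.3 0.9 0 0 0 0.017; 0 0.2 0.5 0 0 0 0.009; 0 0.2 0.5 0 0 0 0.009; 0 0 0 0 0 0 0; 0 0 0 0 0 0 0"

```text
time_s: 9.32
position: [0.6201, 0.0605, 0.0483]
tool_rot: [[1.0, 0.027, 0.0], [0.027, -1.0, -0.0], [0.0, 0.0, -1.0]]
ft_force: [0.1, 0.9, 0.3]
grip_width: -0.0001
gripper_force: 0.4
```

```bash
python3 -c "
from h import *
p,a=pose();print(p,np.degrees(a))"
```

```text
[0.62011382 0.06053324 0.04830587] 1.5331361734327118
```

Request:
servo_tool --deltas "0 0 -2 0 0 0 0; 0 0 -4 0 0 0 0; 0 0 -4 0 0 0 0; 0 0 0 -20 0 0 0; 0 0 0 -30 0 0 0; 0 0 0 -40 0 0 0; 0 -10 0 -40 0 0 0; 0 -30 0 -40 0 0 0"

```text
time_s: 9.98
position: [0.5861, 0.0698, 0.214]
tool_rot: [[1.0, 0.027, 0.003], [0.027, -1.0, -0.0], [0.003, 0.0, -1.0]]
ft_force: [-0.3, 0.3, 0.3]
grip_width: 0.0
gripper_force: 0.0
```

Request:
servo_tool --deltas "0 -41 0 -10 0 0 0; 0 -41 0 0 0 0 0; 0 -41 0 0 0 0 0; 0 -41 0 0 0 0 0; 0 -41 0 0 0 0 0; 0 -41 0 0 0 0 0; 0 -20 0 0 0 0 0; 0 0 0 0 0 0 0"

```text
time_s: 10.65
position: [0.3157, 0.0632, 0.2217]
tool_rot: [[1.0, 0.027, -0.0], [0.027, -1.0, -0.0], [-0.0, 0.0, -1.0]]
ft_force: [1.2, -0.7, 0.5]
grip_width: -0.0001
gripper_force: 0.0
```

```bash
cat > f.py <<'E'
from h import *
import sys
np.set_printoptions(precision=4,suppress=True)
t=env.get_image("top");print(pose())
cv2.imwrite("pics/"+sys.argv[1],cv2.resize(cv2.convertScaleAbs(t["img"][150:280,310:525][:,:,::-1],alpha=1.6),None,fx=3.7,fy=3.7,interpolation=cv2.INTER_CUBIC))
v,u=np.mgrid[0:400,0:640];D=t["depth"];K=t["camera_matrix"];T=t["world_to_cam"]
P=np.stack([(u-K[0,2])/K[0,0]*D,(v-K[1,2])/K[1,1]*D,D],-1);W=(P-T[:3,3])@T[:3,:3]
for n,z,x,y in(("tall",.093,.57,-.06),("short",.073,.568,.138)):
    m=(abs(W[...,2]-z)<.008)&(np.hypot(W[...,0]-x,W[...,1]-y)<.025)&(t["img"].min(-1)>130)
    s=np.array([world(t,(a,b),z)[:2] for b,a in np.argwhere(m)])
    print(n,len(s),s.mean(0),(s.max(0)+s.min(0))/2)
E
python3 f.py f1.png
```

```text
(array([0.318 , 0.0629, 0.222 ]), np.float64(0.02680713273402909))f.py:11: RuntimeWarning: Mean of empty slice.
  print(n,len(s),s.mean(0),(s.max(0)+s.min(0))/2)
  ret = ret.dtype.type(ret / rcount)
Traceback (most recent call last):
  File "f.py", line 11, in <module>
    print(n,len(s),s.mean(0),(s.max(0)+s.min(0))/2)
                              ~~~~~^^^
ValueError: zero-size array to reduction operation maximum which has no identity
```

View pics/f1.png

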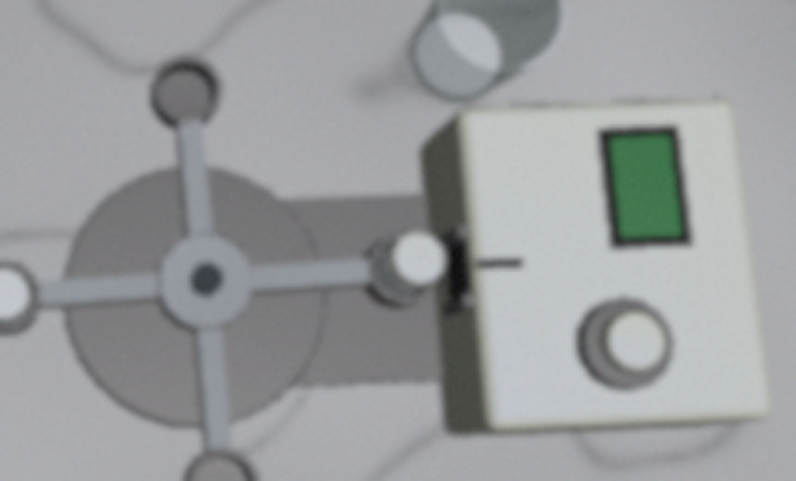

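The vial cap is at (418,257) in the crop, nearly in line with the mark at (500,263). Refining with sub-pixel fits.

```bash
cat > f.py <<'E'
from h import *
np.set_printoptions(precision=4,suppress=True)
t=env.get_image("top")
for k in range(3):
    q=env.get_image("top");t["img"]=(t["img"].astype(float)*(k+1)+q["img"])/(k+2)
I=t["img"].min(-1)
g=cv2.resize(np.float32(I),None,fx=4,fy=4,interpolation=cv2.INTER_CUBIC)
w=lambda uv,z:world(t,((uv[0]+.5)/4-.5,(uv[1]+.5)/4-.5),z)[:2]
for th in(105,112,119):
    n,l,st,ce=cv2.connectedComponentsWithStats((g>th).astype(np.uint8))
    print("th",th)
    for i in range(1,n):
        x,y,ww,h,A=st[i]
        if 300*4<x+ww/2<530*4 and 160*4<y+h/2<275*4 and A>300:
            if A>20000:
                pts=np.array([w(c[0],.085) for c in max(cv2.findContours((l==i).astype(np.uint8),0,1)[0],key=len)])
                r=cv2.minAreaRect(np.float32(pts*1000));print("  reader",r)
                for nm,m in(("x+",pts[:,0]>.64),("x-",pts[:,0]<.503),("front",pts[:,1]>-.1)):
                    s=pts[m];ax=1 if nm!="front" else 0
                    s=s[(s[:,ax]>np.quantile(s[:,ax],.1))&(s[:,ax]<np.quantile(s[:,ax],.9))]
                    k=np.polyfit(s[:,ax],s[:,1-ax],1);print("  ",nm,np.degrees(np.arctan(k[0])),np.polyval(k,-.16 if ax else .57))
            else:print("  blob",ce[i]/4,A/16,w(ce[i],.093),w(ce[i],.073),w(ce[i],.105))
# window mark
c=g[205*4:236*4,440*4:450*4];b=c.min(0)*0
for u in(442,445,448):
    col=g[212*4:230*4,u*4:u*4+4].mean(1);d=np.clip(col.max()-20-col,0,None);v=(d*np.arange(len(d))).sum()/d.sum()+212*4;print("mark",w((u*4+1.5,v),.085))
E
python3 f.py
```

```text
th 105
  reader ((549.5213623046875, -174.8900604248047), (300.74151611328125, 215.4561309814453), 26.664947509765625)
   x+ -4.608551366663182 0.6681077724265115
   x- -11.97772678555051 0.43570485584100255
   front 1.049052025304469 -0.09380465605967717
  blob [437.3878 161.1179] 128.0 [ 0.6816 -0.0951] [ 0.6877 -0.1013] [ 0.6779 -0.0914]
  blob [386.9467 191.8882] 580.0625 [0.6256 0.0001] [ 0.6301 -0.0034] [0.6229 0.0022]
  blob [423.2045 219.5906] 120.25 [ 0.5742 -0.0619] [ 0.5773 -0.0672] [ 0.5724 -0.0587]
  blob [310.9422 229.3878] 119.5 [0.5605 0.1371] [0.5632 0.1375] [0.5589 0.1369]
  blob [482.0462 242.1515] 153.75 [ 0.5322 -0.1634] [ 0.534  -0.1715] [ 0.5311 -0.1585]
  blob [403.7863 266.8461] 778.9375 [ 0.4921 -0.0226] [ 0.4929 -0.0268] [ 0.4917 -0.0201]
  blob [380.1331 264.1707] 47.3125 [0.4976 0.0183] [0.4985 0.0153] [0.4971 0.0201]
  blob [444.4385 270.3005] 22.875 [ 0.4847 -0.093 ] [ 0.4852 -0.0992] [ 0.4844 -0.0893]
th 112
  blob [437.9787 161.6333] 76.4375 [ 0.6806 -0.0961] [ 0.6866 -0.1024] [ 0.6769 -0.0924]
  reader ((572.4310302734375, -160.057861328125), (151.42
[... 344 characters left out ...]
375] [0.5589 0.137 ]
  blob [481.9943 242.123 ] 135.1875 [ 0.5322 -0.1633] [ 0.5341 -0.1714] [ 0.5311 -0.1584]
th 119
  reader ((572.5756225585938, -159.80039978027344), (147.72764587402344, 127.26482391357422), 1.2984451055526733)
   x+ -1.2189828304658936 0.6458063162306134
   x- -1.2387972723273628 0.4993680696023042
   front 1.1547365094450193 -0.09715067232547116
  blob [423.2687 219.5839] 79.1875 [ 0.5742 -0.062 ] [ 0.5773 -0.0673] [ 0.5724 -0.0589]
  blob [310.9668 229.3411] 79.5625 [0.5606 0.1371] [0.5633 0.1374] [0.559  0.1369]
  blob [481.9335 242.1202] 103.625 [ 0.5322 -0.1632] [ 0.5341 -0.1713] [ 0.5311 -0.1583]
mark [ 0.5719 -0.0984]
mark [ 0.5721 -0.1038]
mark [ 0.572  -0.1093]
```

The vial is about 3.3 mm short, which is roughly 2° more clockwise.

Run:
```python
from h import *
p,a=pose()
A=np.radians(1.53);c=np.array([.6201,.0605])-AX
r,s=c@[np.cos(A),np.sin(A)],c@[-np.sin(A),np.cos(A)];print(r,s,tip(-.45,r,s),tip(1.53,r,s+.009))
g=np.r_[tip(1.53,r,s+.009),p[2]]
rows(p,a,[(*(p+(g-p)*min(1,k/10)),1.53) for k in range(1,11)])
```

```text
0.05186911862164248 0.020622427922385448 [0.62082949 0.05871442] [0.6198597  0.06949679]
0 30 0.1 -0 0 0 0; 0 29.9 0.1 -0 0 0 0; 0 30 0.1 -0 0 0 0; 0 29.9 0.1 -0 0 0 0; 0 30 0.1 -0 0 0 0; 0 30 0.1 -0 0 0 0; 0 29.9 0.1 -0 0 0 0; 0 30 0.1 -0 0 0 0
0 29.9 0.2 -0 0 0 0; 0 30 0.1 -0 0 0 0
```

Request:
servo_tool --deltas "0 38 0 0 0 0 0; 0 38 0 0 0 0 0; 0 38 0 0 0 0 0; 0 38 0 0 0 0 0; 0 38 0 0 0 0 0; 0 38 0 0 0 0 0; 0 38 0 0 0 0 0; 0 33 0 0 0 0 0"

```text
time_s: 11.57
position: [0.6211, 0.0708, 0.22]
tool_rot: [[1.0, 0.027, -0.001], [0.027, -1.0, 0.0], [-0.001, -0.0, -1.0]]
ft_force: [0.2, -0.3, -0.4]
grip_width: 0.0005
gripper_force: 0.0
```

Request:
servo_tool --deltas "0 0 0 0 0 0 0; 0 0 0 30 0 0 0; 0 0 0 30 0 0 0; 0 0 0 30 0 0 0; 0 0 0 30 0 0 0; 0 0 0 30 0 0 0; 0 0 0 24 0 0 0; 0 0 0 0 0 0 0"

```text
time_s: 12.23
position: [0.616, 0.0708, 0.0418]
tool_rot: [[1.0, 0.027, -0.01], [0.027, -1.0, 0.001], [-0.01, -0.001, -1.0]]
ft_force: [-0.2, -0.5, -0.9]
grip_width: 0.0001
gripper_force: 0.0
```

Request:
servo_tool --deltas "0 0 0 0 0 0 0; 0 0 0 0 0 0 0; 0 0 0 0 0 0 0"

```text
time_s: 12.48
position: [0.6194, 0.0705, 0.0493]
tool_rot: [[1.0, 0.027, 0.003], [0.027, -1.0, -0.0], [0.003, 0.0, -1.0]]
ft_force: [0.0, -0.7, 0.4]
grip_width: 0.0
gripper_force: 0.0
```

Run:
```python
from h import *
p,a=pose();print(p,np.degrees(a))
r,s=.0519,.0206
P=[(*tip(1.53,r,s+.002),.048,1.53)]*2+[(*tip(1.53-1.98*k/8,r,s+.002*max(0,1-k/2)),.048,1.53-1.98*k/8) for k in range(1,9)]
rows(p,a,P)
```

```text
[0.61942606 0.07053628 0.04933929] 1.5408604904667265
0 0.4 8.1 1.3 0 0 0; 0 0 -0 0 0 0 0; 0 0.1 1.2 0 0 0 0.005; 0 0.1 1.2 0 0 0 0.004; 0 0.1 0.2 0 0 0 0.004; 0 0.1 0.3 0 0 0 0.004; 0 0.1 0.2 0 0 0 0.005; 0 0.1 0.2 0 0 0 0.004
0 0.1 0.2 0 0 0 0.004; 0 0 0.3 0 0 0 0.005
```

Request:
servo_tool --deltas "0 0.2 2.5 0 0 0 0; 0 0.2 2.5 0 0 0 0; 0 0 2 0 0 0 0; 0 0 1 0 0 0 0; 0 0.1 1 0 0 0 0.005; 0 0.1 0.7 0 0 0 0.004; 0 0.1 0.5 0 0 0 0.004; 0 0 0 0 0 0 0"

```text
time_s: 13.15
position: [0.6193, 0.0604, 0.0475]
tool_rot: [[1.0, 0.013, -0.0], [0.013, -1.0, 0.0], [-0.0, -0.0, -1.0]]
ft_force: [0.5, 1.2, 0.0]
grip_width: 0.0003
gripper_force: 0.3
```

Request:
servo_tool --deltas "0 0.1 0.4 0 0 0 0.004; 0 0.1 0.3 0 0 0 0.005; 0 0.1 0.3 0 0 0 0.004; 0 0.1 0.2 0 0 0 0.004; 0 0 0.2 0 0 0 0.005; 0 0 0 0 0 0 0; 0 0 0 0 0 0 0"

```text
time_s: 13.73
position: [0.6198, 0.059, 0.0476]
tool_rot: [[1.0, -0.008, 0.0], [-0.008, -1.0, 0.0], [0.0, -0.0, -1.0]]
ft_force: [-0.1, 1.4, 0.7]
grip_width: 0.0002
gripper_force: 0.7
```

Run:
```python
from h import *
p,a=pose();print(p,np.degrees(a),env.observe()["ft_force"]);rows(p,a,[(*tip(-.45,.0519,.0206),.048,-.45)])
```

```text
[0.61976256 0.05898276 0.0475512 ] -0.4722703331191449 [-0.09092895  1.36314388  0.71950551]
0 1.1 0.3 -0.4 0 0 -0
```

Request:
servo_tool --deltas "0 0 0.2 0 0 0 0; 0 0 0 0 0 0 0; 0 0 -1 0 0 0 0; 0 0 -3 0 0 0 0; 0 0 -4 0 0 0 0; 0 0 0 -20 0 0 0; 0 0 0 -35 0 0 0; 0 0 0 -40 0 0 0"

```text
time_s: 14.4
position: [0.6187, 0.0672, 0.1419]
tool_rot: [[1.0, -0.008, -0.005], [-0.008, -1.0, 0.0], [-0.005, -0.0, -1.0]]
ft_force: [1.3, 0.3, 0.7]
grip_width: -0.0001
gripper_force: 0.0
```

Request:
servo_tool --deltas "0 0 0 -40 0 0 0; 0 -20 0 -35 0 0 0; 0 -40 0 0 0 0 0; 0 -40 0 0 0 0 0; 0 -40 0 0 0 0 0; 0 -40 0 0 0 0 0; 0 -40 0 0 0 0 0; 0 -40 0 0 0 0 0"

```text
time_s: 15.07
position: [0.3576, 0.0692, 0.2173]
tool_rot: [[1.0, -0.008, -0.0], [-0.008, -1.0, -0.0], [-0.0, 0.0, -1.0]]
ft_force: [0.6, -0.8, 0.6]
grip_width: 0.0004
gripper_force: 0.0
```

Request:
servo_tool --deltas "0 -40 0 0 0 0 0; 0 0 0 0 0 0 0; 0 0 0 0 0 0 0"

```text
time_s: 15.32
position: [0.3185, 0.0695, 0.218]
tool_rot: [[1.0, -0.008, 0.002], [-0.008, -1.0, -0.0], [0.002, 0.0, -1.0]]
ft_force: [-0.1, -0.3, 0.5]
grip_width: -0.0006
gripper_force: 0.0
```

```bash
python3 f.py | grep -v "th 105" ; python3 -c "
from h import *
p=env.get_image('top')
cv2.imwrite('pics/f2.png',cv2.resize(cv2.convertScaleAbs(p['img'][150:290,300:525][:,:,::-1],alpha=1.6),None,fx=3.5,fy=3.5,interpolation=cv2.INTER_CUBIC))"
```

```text
reader ((547.5264282226562, -172.41571044921875), (300.8294372558594, 219.38583374023438), 27.183860778808594)
   x+ -12.434091416426941 0.6739884028316335
   x- -11.215622181388571 0.4368522393942311
   front 1.0383132972705111 -0.09380554158260523
  blob [437.3803 161.1215] 127.4375 [ 0.6816 -0.0951] [ 0.6876 -0.1013] [ 0.6779 -0.0914]
  blob [387.2299 191.9063] 572.0625 [ 0.6256 -0.0004] [ 0.6301 -0.004 ] [0.6229 0.0017]
  blob [423.4008 221.4547] 120.75 [ 0.5709 -0.062 ] [ 0.5738 -0.0673] [ 0.5691 -0.0589]
  blob [310.9412 227.535 ] 118.25 [0.5638 0.1371] [0.5665 0.1374] [0.5621 0.1369]
  blob [482.0414 242.1521] 153.5625 [ 0.5322 -0.1634] [ 0.534  -0.1715] [ 0.5311 -0.1585]
  blob [403.7672 266.8649] 784.5625 [ 0.4921 -0.0226] [ 0.4928 -0.0267] [ 0.4917 -0.0201]
  blob [379.3951 264.5155] 50.5 [0.497  0.0196] [0.4979 0.0166] [0.4965 0.0214]
th 112
  blob [437.9561 161.621 ] 76.4375 [ 0.6806 -0.0961] [ 0.6867 -0.1023] [ 0.677  -0.0923]
  reader ((572.388671875, -160.1205596923828), (151.47679138183594, 131.83583068847656), 1.1413573026657104)
   x+ -1.1550032026909103 0.647723668
[... 249 characters left out ...]
1375] [0.5621 0.1369]
  blob [481.9864 242.1152] 135.1875 [ 0.5322 -0.1633] [ 0.5341 -0.1714] [ 0.5311 -0.1584]
th 119
  reader ((572.6310424804688, -159.77569580078125), (147.61036682128906, 127.22867584228516), 1.2593077421188354)
   x+ -1.2598090075473194 0.6458120159232196
   x- -1.154972251676984 0.4993497839302288
   front 1.214272746501137 -0.09711413888587081
  blob [423.423  221.4328] 79.3125 [ 0.5709 -0.0621] [ 0.5739 -0.0674] [ 0.5691 -0.0589]
  blob [310.9005 227.5198] 78.0625 [0.5638 0.1372] [0.5666 0.1375] [0.5622 0.137 ]
  blob [481.934  242.1039] 103.4375 [ 0.5323 -0.1632] [ 0.5341 -0.1713] [ 0.5311 -0.1583]
mark [ 0.5719 -0.0984]
mark [ 0.5721 -0.1038]
mark [ 0.572  -0.1093]
```

View pics/f2.png

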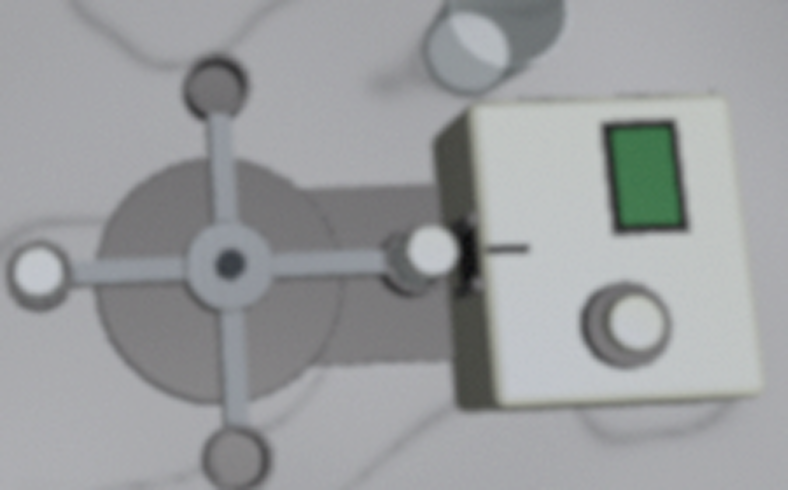

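The vial now lies at 1.23° against the reader's 1.2°, within 0.5 mm of centre. Next is the key.

Run:
```python
from h import *
t=env.get_image("top");print([world(t,(u,v)).round(4) for u,v in((482,242),(480,242),(484,241),(481,244))])
p,a=pose();print(p);g=np.array([.531,-.1583,p[2]])
rows(p,a,[(*(p+(g-p)*k/10),np.degrees(a)) for k in range(1,11)])
s=env.get_image("side")
for r in env.spot_point("start_key_top",s)[:1]:print(world(s,r["uv"],.106))
for r in env.spot_point("start_key_top",t)[:1]:print(world(t,r["uv"],.106))
```

```text
[array([ 0.5306, -0.1586,  0.1059]), array([ 0.5307, -0.1554,  0.1053]), array([ 0.5322, -0.1621,  0.1063]), array([ 0.5272, -0.1567,  0.1056])]
[0.32054674 0.06915566 0.2173867 ]
0 21.2 22.6 -0 0 0 0; 0 21.3 22.5 -0 0 0 0; 0 21.2 22.6 -0 0 0 0; 0 21.2 22.6 -0 0 0 0; 0 21.3 22.6 -0 0 0 0; 0 21.2 22.5 -0 0 0 0; 0 21.2 22.6 -0 0 0 0; 0 21.2 22.6 -0 0 0 0
0 21.3 22.6 -0 0 0 0; 0 21.2 22.5 -0 0 0 0
[ 0.53398472 -0.16758467  0.106     ]
[ 0.52789761 -0.15398658  0.106     ]
```

Key top is at z ≈ 0.106.

Request:
servo_tool --deltas "0 21.2 22.6 0 0 0 0; 0 21.2 22.6 0 0 0 0; 0 21.2 22.6 0 0 0 0; 0 21.2 22.6 0 0 0 0; 0 21.2 22.6 0 0 0 0; 0 21.2 22.6 0 0 0 0; 0 21.2 22.6 0 0 0 0; 0 21.2 22.6 0 0 0 0"

```text
time_s: 16.43
position: [0.4889, -0.1143, 0.2171]
tool_rot: [[1.0, -0.008, -0.0], [-0.008, -1.0, 0.0], [-0.0, -0.0, -1.0]]
ft_force: [-0.6, -1.0, 0.1]
grip_width: 0.0001
gripper_force: 0.0
```

Request:
servo_tool --deltas "0 21.2 22.6 0 0 0 0; 0 21.2 22.6 0 0 0 0; 0 0 0 20 0 0 0; 0 0 0 30 0 0 0; 0 0 0 25 0 0 0; 0 0 0 15 0 0 0; 0 0 0 0 0 0 0; 0 0 0 0 0 0 0"

```text
time_s: 17.1
position: [0.53, -0.1585, 0.1273]
tool_rot: [[1.0, -0.008, -0.001], [-0.008, -1.0, 0.001], [-0.001, -0.001, -1.0]]
ft_force: [-0.3, -0.0, 0.7]
grip_width: -0.0003
gripper_force: 0.0
```

Run:
```python
from h import *
p,a=pose();print(p,env.observe()["ft_force"]);rows(p,a,[(.531,-.1585,.109,np.degrees(a))])
```

```text
[ 0.53001625 -0.15849793  0.12725199] [-0.26590668 -0.02127431  0.71847982]
0 1 -0 18.3 0 0 0
```

Request:
servo_tool --deltas "0 1 0 6 0 0 0; 0 0 0 6 0 0 0; 0 0 0 4 0 0 0; 0 0 0 2 0 0 0; 0 0 0 2 0 0 0; 0 0 0 2 0 0 0; 0 0 0 0 0 0 0; 0 0 0 0 0 0 0"

```text
time_s: 17.77
position: [0.531, -0.1585, 0.1058]
tool_rot: [[1.0, -0.008, 0.0], [-0.008, -1.0, -0.0], [0.0, 0.0, -1.0]]
ft_force: [0.2, -0.0, 2.3]
grip_width: -0.0
gripper_force: 1.0
```

Request:
servo_tool --deltas "0 0 0 1 0 0 0; 0 0 0 1 0 0 0; 0 0 0 1 0 0 0; 0 0 0 0 0 0 0"

```text
time_s: 18.1
position: [0.531, -0.1585, 0.1026]
tool_rot: [[1.0, -0.008, 0.0], [-0.008, -1.0, -0.0], [0.0, 0.0, -1.0]]
ft_force: [-0.9, 0.2, 3.1]
grip_width: 0.0002
gripper_force: 2.0
```

Request:
servo_tool --deltas "0 0 0 1 0 0 0; 0 0 0 1 0 0 0; 0 0 0 0.5 0 0 0; 0 0 0 0 0 0 0; 0 0 0 0 0 0 0"

```text
time_s: 18.52
position: [0.531, -0.1586, 0.101]
tool_rot: [[1.0, -0.008, 0.001], [-0.008, -1.0, -0.001], [0.001, 0.001, -1.0]]
ft_force: [-3.1, 1.0, 10.7]
grip_width: -0.0002
gripper_force: 5.8
```

Request:
servo_tool --deltas "0 0 0 0.5 0 0 0; 0 0 0 0.5 0 0 0; 0 0 0 0 0 0 0; 0 0 0 0 0 0 0"

```text
time_s: 18.85
position: [0.5311, -0.1586, 0.1008]
tool_rot: [[1.0, -0.008, 0.002], [-0.008, -1.0, -0.001], [0.002, 0.001, -1.0]]
ft_force: [-5.4, 2.8, 18.6]
grip_width: -0.0003
gripper_force: 9.5
```

Hard stop after about 6 mm of travel: the key is fully down. Releasing and retreating.

Request:
servo_tool --deltas "0 0 0 -3 0 0 0; 0 0 0 -6 0 0 0; 0 0 0 -15 0 0 0; 0 0 0 -25 0 0 0; 0 0 0 -30 0 0 0; 0 0 0 -30 0 0 0; 0 -20 0 -10 0 0 0; 0 -30 0 0 0 0 0"

```text
time_s: 19.52
position: [0.4824, -0.1587, 0.2202]
tool_rot: [[1.0, -0.007, 0.005], [-0.007, -1.0, -0.003], [0.005, 0.003, -1.0]]
ft_force: [0.0, -0.5, -0.2]
grip_width: 0.0001
gripper_force: 0.0
```

Request:
servo_tool --deltas "0 -35 0 0 0 0 0; 0 -35 0 0 0 0 0; 0 -35 0 0 0 0 0; 0 -30 0 0 0 0 0; 0 -20 0 0 0 0 0; 0 0 0 0 0 0 0; 0 0 0 0 0 0 0"

```text
time_s: 20.1
position: [0.3256, -0.157, 0.2182]
tool_rot: [[1.0, -0.01, 0.001], [-0.01, -1.0, -0.0], [0.001, 0.0, -1.0]]
ft_force: [-0.0, -0.7, -0.0]
grip_width: 0.0001
gripper_force: 0.0
```

```bash
python3 f.py | sed -n '/th 112/,/th 119/p'
python3 - <<'E'
from h import *
t=env.get_image("top");print(pose(),[world(t,(u,v)).round(4) for u,v in((482,242),(480,242))])
E
```

```text
th 112
  blob [437.983  161.7118] 76.4375 [ 0.6804 -0.0961] [ 0.6865 -0.1024] [ 0.6768 -0.0924]
  reader ((572.4326782226562, -160.0615692138672), (151.3165283203125, 131.8992462158203), 1.180976390838623)
   x+ -1.2036845239222098 0.6477128813657278
   x- -1.3413480636558623 0.4971502244250343
   front 1.0293434545783755 -0.0948754257717658
  blob [423.4132 221.4487] 105.125 [ 0.5709 -0.0621] [ 0.5738 -0.0673] [ 0.5691 -0.0589]
  blob [310.9088 227.5431] 102.3125 [0.5638 0.1372] [0.5665 0.1375] [0.5621 0.137 ]
  blob [481.995  242.1178] 135.4375 [ 0.5322 -0.1633] [ 0.5341 -0.1714] [ 0.5311 -0.1584]
th 119
(array([ 0.32655464, -0.15687319,  0.21785058]), np.float64(-0.0073942159364591585)) [array([ 0.5305, -0.1584,  0.1065]), array([ 0.5306, -0.1548,  0.1068])]
```

The key is back up, the vial hasn't moved, and the robot is clear.

```bash
python3 -c "
from rig import env
print(env.close_job())"
```

```text
the job is handed in; nothing more can be done
None
```

Job handed in at about 20 s of the 67 s allowed: the tall vial stands within about 0.5 mm of the window's centre by the camera, and the start key was pressed to its stop (about 6 mm) and has sprung back up; the result of the judging was not shown.

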